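# Turn the stall lamp one click brighter

### The job

A customer wants to see the earrings better: make the display lamp exactly one click brighter. Lay a fingertip on top of the knurled dimmer wheel in the lamp's base and stroke it towards the big orange dot until it has clicked into the very next notch, then take the hand away. Leave the ring box, the earring stand and the polish bottle standing where they are.

Things in the scene. Friction and masses are not known exactly. Their poses are not given: they have to be found in the camera images.
- lamp: White rechargeable display lamp, fixed on the table. Origin: centre of the underside of its base; x away from the robot at yaw 0, y left, z up. Base 130 (x) by 250 (y) by 50 mm high. A knurled dimmer wheel stands out of a slot in its top at x -12, y +70 mm; a small black dot (dim) is painted beyond the slot's -x end, a big orange dot (bright) beyond its +x end
- lamp_stem (a point): Foot of the lamp's upright aluminium stem (12 mm thick, collar 34 mm across), on the base's top, at x +45, y -90 mm of the lamp. The stem carries a bar-shaped light head, 46 mm wide, 315 to 360 mm above the table, reaching from 10 mm on the -x side of the stem to 200 mm on its +x side
- bright_dot (a point): Centre of the big orange dot, 13 mm across, on the base's top, 45 mm to the lamp's +x side of the wheel's axle. Stroking the top of the wheel towards it (the lamp's +x) makes the lamp brighter
- wheel_crown (a point): Topmost point of the dimmer wheel, 64 mm above the table; fixed to the lamp, does not turn. The wheel: knurled grey metal, radius 28 mm, 20 mm wide, axle level along the lamp's y, 28 mm below this point. It stands 14 mm out of the base between two guard cheeks, 50 mm long in x, from 12 to 18 mm either side of the wheel's mid-plane, their tops 5 mm below this point
- wheel_mark (a point): Middle of the orange mark line across the wheel's rim; turns with the wheel, 28 mm from the axle. In the middle notch it is at the top; in the dim notch 16 mm to the lamp's -x side and 5 mm lower; in the bright notch the same to the +x side
- dimmer (a joint): Angle of the dimmer wheel, rad, growing as the lamp gets brighter. Three sprung notches: 0 (dim), 0.6 (middle), 1.2 (bright); end stops 0.06 outside the first and last. One notch is 17 mm of rim travel. Turning it takes up to 0.05 N m (about 2 N along the rim); let go, it springs into the nearest notch, tipping over half-way between two. It starts in the dim or the middle notch
- ring_box_mid (a point): Centre of a closed red ring box, 58 by 58 by 42 mm, loose, standing on the table
- earring_stand_mid (a point): Centre (46 mm above the table) of a loose brass T-bar earring stand, 93 mm high, round wooden foot 64 mm across, bar 80 mm long
- polish_mid (a point): Centre (47 mm above the table) of a loose blue polish bottle, 42 mm across and 95 mm high

How it is judged:
By the outcome, as a careful person would: the job done as asked, in the order asked, and still so for the second after the job is handed in, with the robot touching nothing.
It also fails if it takes over 32 s, if anything falls off the work surface, if the arm or the gripper's body presses on something with over 40 N, if the wrist force passes 120 N, or if a joint passes its speed limit or range.

### The arm

A 7-joint arm with a two-finger parallel gripper is mounted at the origin on the work surface. World frame = base frame: x ahead of the robot, y to its left, z up, the work surface at z = 0. Lengths are in m, angles in rad, forces in N, time in s.
With the tool pointing down it reaches from about 0.425 to 0.925 m from the base axis. Payload 6.8 kg.
Tool frame: the origin (TCP) lies at the very end of the fingers, on their centre line; the grasp point (between the pads) lies bot.grip_point_offset behind it (bot.grip_point_offset is the distance from the TCP to the grasp point, in m); z points along the fingers, y is the line along which they close (so a half turn about z gives the same grasp; the last joint's range is limited). The gripper opens to 85 mm and grips with 20 to 120 N. Pads are 22 mm wide; open, the fingers measure 114 mm over their backs; the gripper's body (76 mm by 85 mm) begins 54 mm behind the grasp point. The pads swing forward as they close: fully open they stand 13 mm farther back than shut.
Start: joints at [1.064, 0.477, 0.022, 1.555, -0.011, 1.109, -0.083], TCP at [0.262, -0.622, 0.231] pointing down, gripper open.
Joint ranges: [-2.96, 2.96], [-0.34, 2.1], [-1.41, 1.46], [0.24, 2.44], [-1.37, 4.51], [0.17, 1.92], [-2.96, 2.96]. Speed limits (rad/s): [2.39, 2.39, 3.14, 3.14, 3.14, 3.14, 3.14].

### API

Orientations are given as a unit quaternion [w, x, y, z].
In Python, from station import bot, imaging gives the robot as it stands. The module is installed in compiled form; this text tells all that it offers.
- The arm moves only by the tool carry_out, never from a script. Its argument "targets" is one flat list of numbers, 5 for each row, row after row: the closure in counts, from 0 (fully open) to 255 (shut), then the shift along the world's x, y, z in mm, then the turn about the world's z in degrees. A call has 1 to 20 rows; each row shifts and turns the commanded pose from where the row before left it; what a row does not reach is not made up. A row lasts 1/10 s, in which the tool goes at most 50 mm and 8.59 degrees, less where a joint would pass 70% of its speed; a pose out of reach is approached as far as the arm can. A call is refused whole if a number of a shift passes 50 or a number of a turn 8.59, either way. A call with a gripper value outside its range is refused whole. The fingers move at their own pace and stop on an object; "newtons" is the grip in N (left out, the last holds). Time passes only in rows, so rows that do not move let the fingers close. It gives the time, the measured TCP pose, the force, the opening and the grip force at its end, in the units of the state.
- bot.get_obs(): the state, without advancing time (a new reading comes with each control period).
- imaging.read_camera(name): name is "side" or "top" or "wrist"; returns a dict with "frame" (480x640x3 uint8, red, green, blue), "fov_y" (degrees; the focal length in pixels is half the picture's height over the tangent of half this angle, whatever the lens; pixels are square), "cx", "cy" (the principal point, pixels), "pose" (4x4, takes a point from camera to world coordinates); the wrist camera has in their place "tool_from_camera" (4x4, takes a point from camera to tool coordinates, whose origin is the TCP and whose axes are the flange's). Camera axes: x right, y up, looking along -z (the intrinsics and any distortion apply to the point x, -y, -z); pixel columns grow to the right and rows downward; lengths in m; the calibration is good to about 2 mm. The wrist camera is an equidistant fisheye: a pixel r from the principal point sees the ray r / f radians off the axis. A picture is of the moment at which its call begins: read the wrist's pose just before it. There is no depth.
- bot.hand_in(): hands the job in; it is judged then, once.
The state is a dict: "t": time; "q": joint angles; "joint_vel": joint speeds; "joint_torque": joint torques, N m; "eef_pos": TCP position; "tool_rot": TCP orientation; "contact_force": force on the tool from outside, world axes, zero at the start; "torque": the same for the moment, N m; "gripper_width": opening from 0.0 (shut) to 1.0 (fully open); "grasp_force": force on a finger pad.
Only numpy, scipy, OpenCV 4.12 (cv2) and the standard library are available. Lean on these libraries where they do the work, as an engineer would, in place of code of your own. Each camera call takes 0.05 s, during which the arm holds its last target. There are 200 camera calls.

## Working session

There is one attempt and no reset: what is moved stays moved. The work goes in short steps, Python scripts to look and compute and a tool call to move; the robot and the scene stay as the last step left them, time stands still between calls to the robot, and variables do not carry over. Pictures are saved under pics/ and viewed, at most 10 in all, crops included, and the job is handed in when it is done.

Besides the shell and the picture viewer there is one more tool, called after "Call:" by a JSON object that holds its "fn" and its "kwargs". carry_out: Moves the arm, as the interface text tells. Its arguments: {"type":"object","properties":{"targets":{"type":"array","items":{"type":"number"}},"newtons":{"type":"number"}},"required":["targets"]}

```bash
mkdir -p pics; python3 - <<'E'
from station import bot, imaging
import cv2,numpy as np,pickle
ims=[]
for n in("side","top"):
    c=imaging.read_camera(n);pickle.dump(c,open(n+".pkl","wb"))
    cv2.imwrite(f"pics/{n}0.png",c["frame"][:,:,::-1]);print(n,c["fov_y"],c["cx"],c["cy"],np.round(c["pose"],3).tolist(),[k for k in c])
o=bot.get_obs();print(o["t"],o["eef_pos"],o["tool_rot"],bot.grip_point_offset,o["gripper_width"])
E
```

```text
side 51.927668280765516 313.6333011574467 234.21836468935606 [[-0.896, 0.217, -0.388, 0.111], [-0.444, -0.476, 0.759, 0.803], [-0.021, 0.852, 0.523, 0.606], [0.0, 0.0, 0.0, 1.0]] ['frame', 'fov_y', 'cx', 'cy', 'pose']
top 49.053172418324436 323.06499019880937 246.7051772590006 [[-0.029, 0.991, -0.132, 0.404], [-0.999, -0.031, -0.01, 0.059], [-0.014, 0.132, 0.991, 0.984], [0.0, 0.0, 0.0, 1.0]] ['frame', 'fov_y', 'cx', 'cy', 'pose']
0.1 [ 0.26193028 -0.62155361  0.23043924] [-7.56153534e-04  9.80178461e-01  1.98115044e-01 -2.07872746e-04] 0.0187 0.9998735724038816
```

View pics/top0.png

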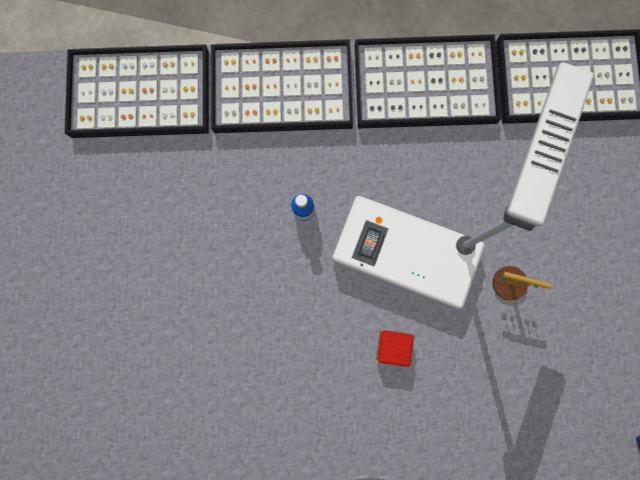

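View pics/side0.png

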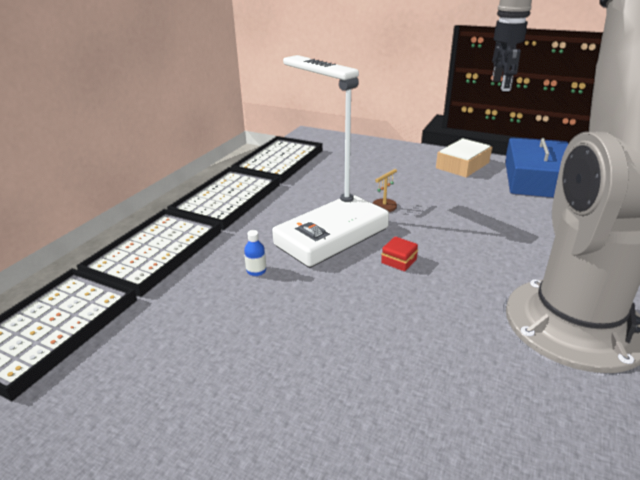

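The top view shows the lamp with its orange dot at about (379,220), black dot (362,265) and wheel (370,243). The ring box is at (396,348), the bottle at (303,205) and the earring stand at (511,283). Next I measure these and zoom in on the wheel.

```bash
cat > h.py <<'E'
import numpy as np,cv2,pickle
def plane(c,u,v,z):
    f=240/np.tan(np.radians(c["fov_y"]/2)); d=c["pose"][:3,:3]@np.array([(u-c["cx"])/f,-(v-c["cy"])/f,-1]); o=c["pose"][:3,3]
    return o+d*(z-o[2])/d[2]
def proj(c,p):
    f=240/np.tan(np.radians(c["fov_y"]/2)); q=c["pose"][:3,:3].T@(np.array(p)-c["pose"][:3,3])
    return np.array([c["cx"]+f*q[0]/-q[2],c["cy"]-f*q[1]/-q[2]])
def blobs(c,lo,hi,box,amin=3):
    x0,y0,x1,y1=box
    m=cv2.inRange(cv2.cvtColor(c["frame"][y0:y1,x0:x1],cv2.COLOR_RGB2HSV),lo,hi)
    n,_,s,ce=cv2.connectedComponentsWithStats(m)
    return [(ce[i]+[x0,y0],s[i,4]) for i in range(1,n) if s[i,4]>=amin]
E
python3 - <<'E'
from h import *
t=pickle.load(open("top.pkl","rb"));s=pickle.load(open("side.pkl","rb"))
for nm,c,b in(("top",t,(350,205,395,275)),("side",s,(285,210,335,250))):
    for ce,a in blobs(c,(5,120,120),(22,255,255),b): print(nm,"orange",ce,a,plane(c,*ce,.05),plane(c,*ce,.064))
for ce,a in blobs(t,(0,0,0),(180,255,90),(350,205,395,275)): print("dark",ce,a,plane(t,*ce,.05))
for nm,u,v,z in(("box",396,346,.042),("bottle",302,201,.095),("stand",510,283,.01)):print(nm,plane(t,u,v,z))
a=cv2.resize(t["frame"][200:280,330:410],(400,400),interpolation=2);b=cv2.resize(s["frame"][205:255,270:350],(400,250),interpolation=2)
b=np.vstack([b,np.zeros((150,400,3),np.uint8)])
cv2.imwrite("pics/z.png",np.hstack([a,b])[:,:,::-1])
E
```

```text
top orange [378.51515152 219.60606061] 33 [ 0.57498984 -0.03278239  0.05      ] [ 0.57243168 -0.03140567  0.064     ]
top orange [370.34782609 241.52173913] 23 [ 0.53562737 -0.01646311  0.05      ] [ 0.53365952 -0.01533113  0.064     ]
side orange [299.  223.5] 8 [ 0.57447317 -0.03187018  0.05      ] [ 0.56280299 -0.01084801  0.064     ]
side orange [311.27272727 225.63636364] 11 [ 0.54519732 -0.03480607  0.05      ] [ 0.53426469 -0.01370994  0.064     ]
dark [370.84084084 245.41741742] 333 [ 0.52856572 -0.01705392  0.05      ]
dark [362.5 232.5] 4 [ 0.55241482 -0.00307139  0.05      ]
box [ 0.34991423 -0.05450502  0.042     ]
bottle [0.60355269 0.10199017 0.095     ]
stand [ 0.45612261 -0.27322686  0.01      ]
```

View pics/z.png

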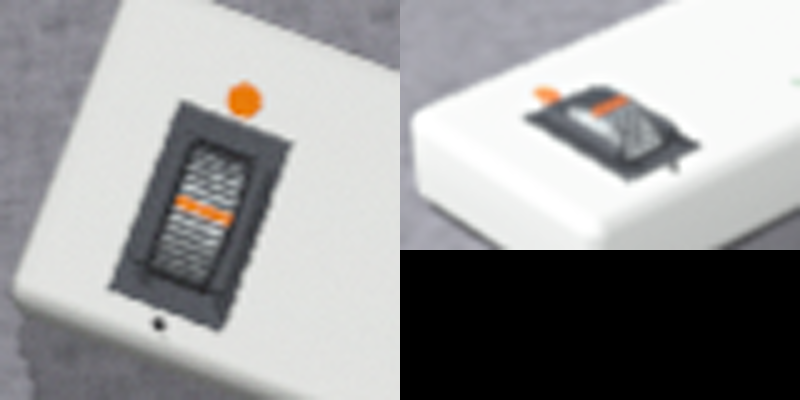

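Call:
{"fn": "carry_out", "kwargs": {"targets": [255,-10,37,0,-2.75,255,-10,37,0,-2.75,255,-10,37,0,-2.75,255,-10,37,0,-2.75,255,-10,37,0,-2.75,255,-10,37,0,-2.75,255,32,25,0,-2.75,255,32,25,0,-2.75,255,32,25,0,-2.75,255,32,25,0,-2.75]}}

```text
t: 1.1
eef_pos: [0.3309, -0.2988, 0.2313]
tool_rot: [0.0, 0.999, -0.042, 0.0]
contact_force: [0.4, -0.6, 0.3]
gripper_width: 0.001
grasp_force: 0.0
```

```bash
python3 - <<'E'
from h import *
t=pickle.load(open("top.pkl","rb"))
k=plane(t,361.5,264.6,.05);o=plane(t,378.5,219.6,.05);print(k,o,np.degrees(np.arctan2(*(o-k)[[1,0]])))
E
```

```text
[0.4946407 0.0009748 0.05     ] [ 0.57500178 -0.03275564  0.05      ] -22.769546634362293
```

Call:
{"fn": "carry_out", "kwargs": {"targets": [255,20,30,0,-1.8,255,20,30,0,-1.8,255,20,30,0,-1.8,255,20,30,0,-1.8,255,12,40,0,-1.8,255,12,40,0,-1.8,255,12,40,0,-1.8,255,26,16,0,-1.8,255,26,16,0,-1.8,255,26,15,0,-1.8,255,0,0,-35,0,255,0,0,-35,0,255,0,0,-35,0,255,0,0,-35,0,255,0,0,0,0]}}

```text
t: 2.6
eef_pos: [0.5203, -0.0133, 0.0871]
tool_rot: [0.001, 0.981, -0.196, -0.004]
contact_force: [-0.8, 0.1, 0.6]
gripper_width: 0.001
grasp_force: 0.0
```

```bash
python3 - <<'E'
from h import *
from station import bot, imaging
print(bot.get_obs()["eef_pos"])
s=imaging.read_camera("side");w=imaging.read_camera("wrist")
a=cv2.resize(s["frame"][140:260,240:400],(640,480),interpolation=2)
cv2.imwrite("pics/a.png",cv2.resize(np.hstack([a,w["frame"]]),(800,300))[:,:,::-1])
E
```

```text
[ 0.52028023 -0.01330277  0.08713213]
```

View pics/a.png

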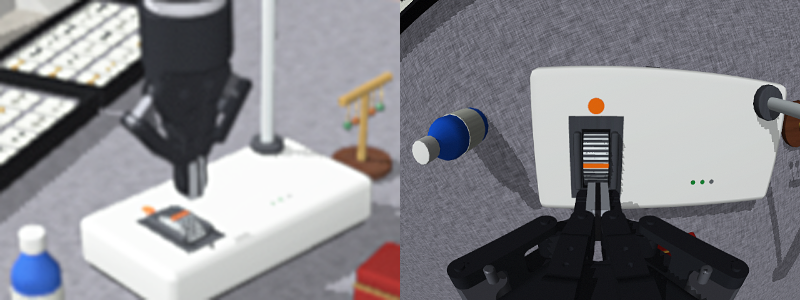

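The side view shows the closed fingers just above the wheel. In the wrist view they line up with the wheel, with the mark at (596,166) and the dot at (596,106). Nothing has been disturbed, so I lower to contact.

Call:
{"fn": "carry_out", "kwargs": {"targets": [255,4,0,-10,0,255,0,0,-9,0,255,0,0,-1,0,255,0,0,-1,0,255,0,0,0,0]}}

```text
t: 3.2
eef_pos: [0.5282, -0.013, 0.0705]
tool_rot: [0.0, 0.981, -0.196, 0.0]
contact_force: [0.6, 0.8, 0.3]
gripper_width: 0.001
grasp_force: 0.0
```

Call:
{"fn": "carry_out", "kwargs": {"targets": [255,-3,1,-3,0,255,0,0,-1,0,255,0,0,-1,0,255,0,0,-1,0,255,0,0,0,0,255,0,0,0,0]}}

```text
t: 3.8
eef_pos: [0.5252, -0.012, 0.0643]
tool_rot: [-0.0, 0.981, -0.196, 0.0]
contact_force: [-0.1, -0.2, -0.1]
gripper_width: 0.002
grasp_force: 0.0
```

Call:
{"fn": "carry_out", "kwargs": {"targets": [255,0,0,-1,0,255,0,0,0,0,255,0,0,0,0]}}

```text
t: 4.1
eef_pos: [0.5255, -0.0121, 0.0636]
tool_rot: [-0.0, 0.981, -0.196, 0.0]
contact_force: [0.2, 0.1, 3.8]
gripper_width: -0.001
grasp_force: 1.8
```

Call:
{"fn": "carry_out", "kwargs": {"targets": [255,0,0,-1,0,255,0,0,0,0,255,1.8,-0.8,0,0,255,1.8,-0.8,0,0,255,0,0,0,0]}}

```text
t: 4.6
eef_pos: [0.5297, -0.0139, 0.0635]
tool_rot: [0.0, 0.98, -0.197, 0.001]
contact_force: [-1.4, -1.4, 12.1]
gripper_width: 0.005
grasp_force: 6.0
```

Call:
{"fn": "carry_out", "kwargs": {"targets": [255,1.8,-0.8,0,0,255,1.8,-0.8,0,0,255,1.8,-0.7,0,0,255,1.8,-0.7,0,0,255,1.8,-0.7,0,0,255,1.8,-0.7,0,0,255,0,0,0,0]}}

```text
t: 5.3
eef_pos: [0.541, -0.0186, 0.0634]
tool_rot: [0.0, 0.98, -0.197, 0.001]
contact_force: [-1.1, -1.1, 9.5]
gripper_width: 0.002
grasp_force: 4.8
```

```bash
python3 - <<'E'
from h import *
from station import bot, imaging
s=imaging.read_camera("side");w=imaging.read_camera("wrist")
a=cv2.resize(s["frame"][195:255,270:350],(640,480),interpolation=2)
b=cv2.resize(w["frame"][120:360,170:490],(640,480),interpolation=2)
cv2.imwrite("pics/b.png",cv2.resize(np.hstack([a,b]),(800,300))[:,:,::-1])
E
```

```text
(no output)
```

View pics/b.png

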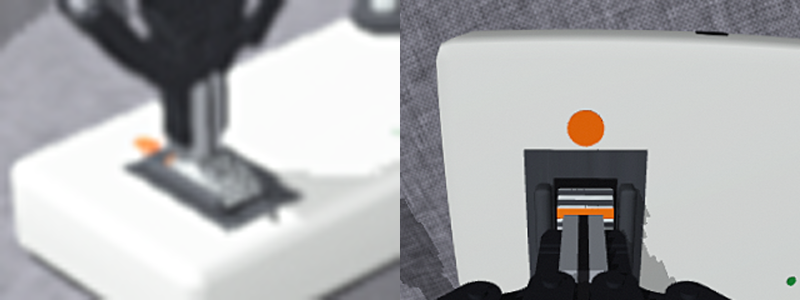

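The mark has moved to just ahead of the fingertip, at (585,212), near the dot end of the slot. I lift straight up and retreat the way I came.

Call:
{"fn": "carry_out", "kwargs": {"targets": [255,0,0,5,0,255,0,0,20,0,255,0,0,40,0,255,0,0,40,0,255,0,0,40,0,255,-26,-12,20,0,255,-26,-15,0,0,255,-26,-15,0,0,255,-20,-15,0,0,255,-20,-30,0,0,255,-20,-30,0,0,255,-20,-30,0,0,255,-20,-30,0,0,255,-20,-30,0,0,255,-20,-20,0,0,255,0,0,0,0,255,0,0,0,0]}}

```text
t: 7.1
eef_pos: [0.3212, -0.2449, 0.2272]
tool_rot: [-0.0, 0.98, -0.197, -0.0]
contact_force: [0.2, -1.0, -0.6]
gripper_width: -0.001
grasp_force: 0.0
```

```bash
python3 - <<'E'
from h import *
from station import bot, imaging
o=bot.get_obs();print(o["t"],o["eef_pos"],o["contact_force"],np.abs(o["joint_vel"]).max())
t=imaging.read_camera("top");f=t["frame"].copy()
for ce,a in blobs(t,(5,120,120),(22,255,255),(350,205,395,275)): print(ce,a,plane(t,*ce,.059))
z=cv2.resize(f[200:280,330:410],(480,480),interpolation=2)
cv2.imwrite("pics/c.png",cv2.resize(np.hstack([f,z]),(800,343))[:,:,::-1])
E
```

```text
7.1 [ 0.32122988 -0.24489604  0.22720553] [ 0.16248878 -0.98608781 -0.62660916] 0.028288952049049063
[378.51515152 219.60606061] 33 [ 0.57334531 -0.03189736  0.059     ]
[373.04166667 233.79166667] 24 [ 0.54807536 -0.0210848   0.059     ]
```

View pics/c.png

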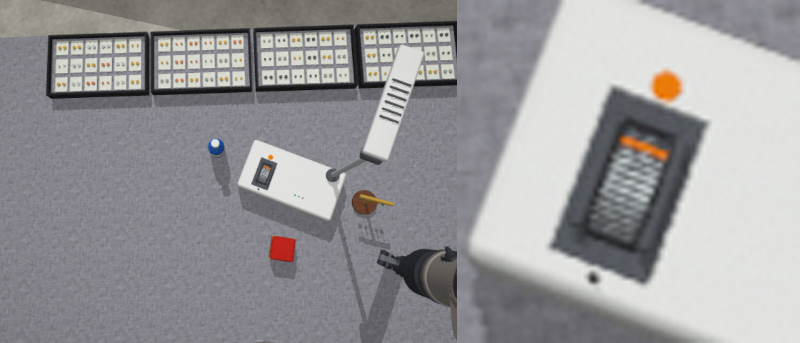

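The mark is now about 15.5 mm further towards the orange dot, which puts it in the bright notch. The other objects haven't moved, and the arm is clear and at rest.

```bash
python3 -c "
from station import bot
print(bot.hand_in())"
```

```text
the job is handed in; nothing more can be done
None
```

The lamp is one click brighter: the dimmer wheel went from the middle notch to the bright notch, the hand is clear of everything, and the job is handed in.

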